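# Clear the engraver's bench: handles, collets and brush back to their trays

## Robot

A 6-joint arm with a two-finger parallel gripper is mounted at the origin on the work surface. World frame = base frame: x ahead of the robot, y to its left, z up, the work surface at z = 0. Lengths are in m, angles in rad, forces in N, time in s.
With the tool pointing down it reaches from about 0.35 to 0.975 m from the base axis. Payload 4.9 kg.
Tool frame: the origin (TCP) lies at the very end of the fingers, on their centre line; the grasp point (between the pads) lies 19 mm behind it; z points along the fingers, y is the line along which they close (so a half turn about z gives the same grasp; the last joint's range is limited). The gripper opens to 85 mm and grips with 20 to 120 N. Pads are 22 mm wide; open, the fingers measure 114 mm over their backs; the gripper's body (76 mm by 85 mm) begins 54 mm behind the grasp point. The pads swing forward as they close: fully open they stand 13 mm farther back than shut.
Start: joints at [1.138, 0.053, 1.613, -0, 1.476, -0.119], TCP at [0.193, 0.594, 0.231] pointing down, gripper open.
Joint ranges: [-3.01, 3.01], [-1.01, 2.22], [0.06, 2.58], [-1.02, 4.17], [0.09, 2.62], [-3.14, 3.14]. Speed limits (rad/s): [2.57, 2.57, 3.14, 3.14, 3.14, 3.14].

## Interface

Orientations are given as a rotation vector (axis times angle).
In Python, from station import ctrl, imaging gives the robot as it stands.
- The arm moves only by the tool play_rows, never from a script. Its argument "series" is a list of rows, each a list of 3 entries, a list of its own where there are three numbers: the opening, from 0 (shut) to 1 (fully open), then the shift along the tool's x, y, z each as a share of 0.05 m, from -1 to 1, then the turn, a rotation vector about the tool's x, y, z each as a share of 8 degrees, from -1 to 1. In form: [[grip, [dx, dy, dz], [ax, ay, az]], ...]. A call has 1 to 8 rows; each row shifts and turns the commanded pose from where the row before left it, along the tool's axes as they then stand; what a row does not reach is not made up. A row lasts 1/8 s, in which the tool goes at most 62.5 mm and 10.7 degrees, less where a joint would pass 70% of its speed; a pose out of reach is approached as far as the arm can. A call with a number of a shift or a turn outside -1 to 1 is refused whole. A call with a gripper value outside its range is refused whole. The fingers move at their own pace and stop on an object; "force" is the grip in N (left out, the last holds). Time passes only in rows, so rows that do not move let the fingers close. It gives the time, the measured TCP pose, the force, the opening and the grip force at its end, in the units of the state.
- ctrl.get_obs(): the state, without advancing time (a new reading comes with each control period).
- imaging.get_image(name): name is "scene" or "top"; returns a dict with "color" (420x560x3 uint8, blue, green, red), "fx", "fy", "cx", "cy" (pixels), "D" ([k1, k2, p1, p2, k3] as OpenCV has them; the pictures are not rectified), "extrinsics" (4x4, takes a point from world to camera coordinates). Camera axes: x right, y down, z forward; pixel columns grow to the right and rows downward; lengths in m; the calibration is good to about 2 mm. A picture is of the moment at which its call begins. There is no depth.
- ctrl.finish_job(): hands the job in; it is judged then, once.
The state is a dict: "t": time; "q": joint angles; "dq": joint speeds; "effort": joint torques, N m; "tool_pos": TCP position; "tool_rot": TCP orientation; "contact_force": force on the tool from outside, world axes, zero at the start; "wrist_torque": the same for the moment, N m; "opening": finger opening in m; "grip_force": force on a finger pad.
Only numpy, scipy, OpenCV 4.12 (cv2) and the standard library are available. Lean on these libraries where they do the work, as an engineer would, in place of code of your own. Each camera call takes 0.05 s, during which the arm holds its last target. There are 200 camera calls.

## Task

Clear the things strewn on the engraver's bench into their trays: stand both wooden graver handles upright in the round steel dish, both hexagonal steel collets on end in the square wooden tray, and set the brush, bristles down, lengthwise in the long narrow tray. Everything must rest on the floor of its own tray, and the round tin and the amber bottle are to stay standing where they are.

Things in the scene. Friction and masses are not known exactly. Their poses are not given: they have to be found in the camera images.
- handle_a_centre (a point): loose graver handle: a bulb of bare turned wood standing upright on the bench, 38 mm across at its widest (nearly constant from 19 to 33 mm above its underside), flat foot 26 mm across, wooden part 46 mm high, with a brass ferrule 12 mm across and 8 mm tall on top (54 mm in all). The point lies on its axis half-way up, 27 mm above its underside; z up its axis. About 40 g. One of two alike; both belong in the round dish.
- handle_b_centre (a point): loose graver handle: a bulb of bare turned wood standing upright on the bench, 38 mm across at its widest (nearly constant from 19 to 33 mm above its underside), flat foot 26 mm across, wooden part 46 mm high, with a brass ferrule 12 mm across and 8 mm tall on top (54 mm in all). The point lies on its axis half-way up, 27 mm above its underside; z up its axis. About 40 g. One of two alike; both belong in the round dish.
- collet_a_centre (a point): loose hexagonal steel collet standing on end on the bench, like a tall plain nut: 30 mm across its flats (34.6 mm across corners), 36 mm tall, with a dark bore in its top. The point lies on its axis half-way up, 18 mm above its underside; z up its axis; x is square to one pair of flats, the other pairs are turned 60 and 120 degrees about z. About 160 g. One of two alike; both belong in the square tray.
- collet_b_centre (a point): loose hexagonal steel collet standing on end on the bench, like a tall plain nut: 30 mm across its flats (34.6 mm across corners), 36 mm tall, with a dark bore in its top. The point lies on its axis half-way up, 18 mm above its underside; z up its axis; x is square to one pair of flats, the other pairs are turned 60 and 120 degrees about z. About 160 g. One of two alike; both belong in the square tray.
- brush_centre (a point): small bench brush standing on its black bristles, which are stiff: a light wooden block 90 x 24 x 20 mm (x, y, z) on top of a bristle pad 80 x 18 x 22 mm, 42 mm high in all. The point is its middle, 21 mm above its underside, so the wooden block lies from 1 to 21 mm above the point; x along its length, z up. About 60 g. It belongs in the long tray.
- dish_floor (a point): round steel dish, open, 148 mm across its rim and 136 mm across its foot, 14 mm high, wall about 3 mm flaring outward. The point is the middle of its inner floor, 4 mm above the bench, z up. Fixed to the bench. 
- square_tray_floor (a point): square wooden tray, open, 136 x 136 mm outside, 126 x 126 mm inside, walls 5 mm thick and 14 mm high. The point is the middle of its inner floor, 5 mm above the bench; x and y square to its walls, z up. Fixed to the bench. 
- long_tray_floor (a point): long narrow wooden tray, open, 176 (x) x 84 (y) mm outside, 166 x 74 mm inside, walls 5 mm thick and 14 mm high. The point is the middle of its inner floor, 5 mm above the bench; x along its length, z up. Fixed to the bench. 
- tin_centre (a point): bystander, not to be moved: plain round aluminium tin with a lid, 45 mm across, 28 mm tall, standing among the things to sort. The point is its middle, 14 mm above the bench.
- bottle_centre (a point): bystander, not to be moved: amber glass bottle with a black cap, 48 mm across, 130 mm tall, standing at one side of the trays. The point is its middle, 65 mm above the bench.

How it is judged:
At the end, for the whole second after the job is handed in: All stand on the floors of their trays, leaning under 11 deg: handles within 55 mm of the dish's middle, collets within 51 mm of the square tray's middle each way, brush within 44 mm lengthwise and 28 mm across of the long tray's middle and 25 deg of its length; all released, at rest (horizontal distance between each of handle_a_centre, handle_b_centre and dish_floor below 0.055 m and height (world z) of each of handle_a_centre, handle_b_centre below 0.037 m and angle between each of handle_a_centre, handle_b_centre, collet_a_centre, collet_b_centre, brush_centre's own z axis and vertical below 0.2 rad and x of collet_a_centre in the frame of square_tray_floor between -0.051 and 0.051 m and y of collet_a_centre in the frame of square_tray_floor between -0.051 and 0.051 m and height (world z) of each of collet_a_centre, collet_b_centre below 0.028 m and x of collet_b_centre in the frame of square_tray_floor between -0.051 and 0.051 m and y of collet_b_centre in the frame of square_tray_floor between -0.051 and 0.051 m and x of brush_centre in the frame of long_tray_floor between -0.044 and 0.044 m and y of brush_centre in the frame of long_tray_floor between -0.028 and 0.028 m and height (world z) of brush_centre below 0.031 m and angle between the x axis of brush_centre and the x axis of long_tray_floor, either way round below 0.44 rad and linear speed of each of handle_a, handle_b, collet_a, collet_b, brush below 0.02 m/s); the robot touches nothing.
It fails at once if the amber bottle is pushed more than 30 mm from its place or tipped (distance of bottle_centre from where it was at the start of the episode above 0.03 m or angle between bottle_centre's own z axis and vertical above 0.4 rad).
It fails at once if the aluminium tin is pushed more than 30 mm from its place or tipped (distance of tin_centre from where it was at the start of the episode above 0.03 m or angle between tin_centre's own z axis and vertical above 0.4 rad).
It also fails if it takes over 115 s, if anything falls off the work surface, if the arm or the gripper's body presses on something with over 40 N, if the wrist force passes 120 N, or if a joint passes its speed limit or range.

## Working session

There is one attempt and no reset: what is moved stays moved. The work goes in short steps, Python scripts to look and compute and a tool call to move; the robot and the scene stay as the last step left them, time stands still between calls to the robot, and variables do not carry over. Pictures are saved under pics/ and viewed, at most 14 in all, crops included, and the job is handed in when it is done.

Besides the shell and the picture viewer there is one more tool, called after "Request:" as name([rows], argument=value, ...), one row to a line, values as JSON. play_rows: Moves the arm, as the interface text tells. Shift numbers are shares of 0.05 m and turn numbers shares of 8 degrees, none past 1 either way. Its arguments: {"type":"object","properties":{"series":{"type":"array"},"force":{"type":"number"}},"required":["series"]}

```bash
mkdir -p pics; python3 - <<'E'
from station import ctrl, imaging
import cv2
o=ctrl.get_obs();print({k:o[k] for k in('t','tool_pos','tool_rot','opening')})
for n in('scene','top'):
    r=imaging.get_image(n);cv2.imwrite(f'pics/{n}0.png',r['color']);print(n,r['fx'],r['cx'],r['cy'],r['D'],r['extrinsics'])
E
```

```text
{'t': 0.0, 'tool_pos': array([0.19263327, 0.5939268 , 0.23006724]), 'tool_rot': array([-4.90717510e-01, -3.10244897e+00,  3.04786199e-03]), 'opening': 0.08533579083696187}
scene 498.6306523124569 284.17411522373095 211.88441387457473 [-0.02640964  0.          0.          0.          0.        ] [[ 0.07851329  0.99685147  0.0110818  -0.06470062]
 [ 0.65265927 -0.04299519 -0.75643063 -0.30243064]
 [-0.75357252  0.0666225  -0.65398005  1.78094988]
 [ 0.          0.          0.          1.        ]]
top 422.55728506501265 280.77558700928245 211.43255535984443 [-0.0106305  0.         0.         0.         0.       ] [[-2.22320131e-02 -9.99745305e-01 -3.88117456e-03  1.08987464e-02]
 [-9.87198181e-01  2.25659647e-02 -1.57894045e-01  5.30425755e-01]
 [ 1.57941412e-01  3.21185996e-04 -9.87448433e-01  9.56225966e-01]
 [ 0.00000000e+00  0.00000000e+00  0.00000000e+00  1.00000000e+00]]
```

View pics/top0.png

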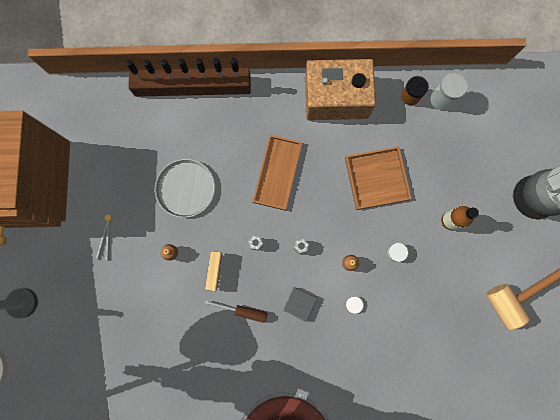

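View pics/scene0.png

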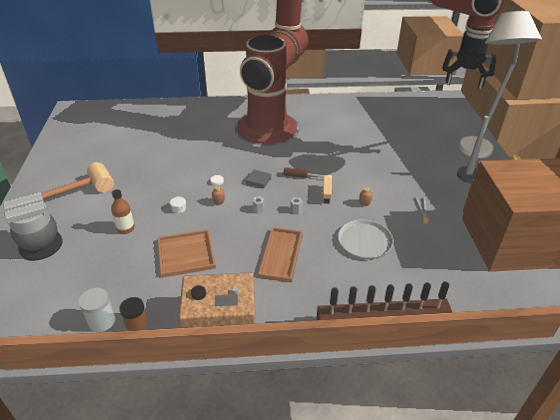

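The top view shows the dish at (186,188), long tray (279,173), square tray (379,178), handles (169,252) and (351,263), collets (256,243) and (302,246), and brush (213,271). The tin is at about (398,253) and the bottle at (460,217). The scene view agrees. Next I'll zoom in for the collet and brush orientations.

```bash
cat > h.py <<'E'
import cv2, numpy as np
from station import ctrl, imaging
def shot(n): return imaging.get_image(n)
def cast(r,uv,z):
    K=np.array([[r['fx'],0,r['cx']],[0,r['fy'],r['cy']],[0,0,1]]);E=np.array(r['extrinsics'])
    p=cv2.undistortPoints(np.array(uv,float).reshape(-1,1,2),K,np.array(r['D'],float))[:,0]
    R,t=E[:3,:3],E[:3,3];c=-R.T@t
    d=np.c_[p,np.ones(len(p))]@R
    return c+d*((z-c[2])/d[:,2])[:,None]
def proj(r,P):
    K=np.array([[r['fx'],0,r['cx']],[0,r['fy'],r['cy']],[0,0,1]]);E=np.array(r['extrinsics'])
    return cv2.projectPoints(np.array(P,float).reshape(-1,1,3),cv2.Rodrigues(E[:3,:3])[0],E[:3,3],K,np.array(r['D'],float))[0][:,0]
E
python3 - <<'E'
import cv2
im=cv2.imread('pics/top0.png')
cv2.imwrite('pics/c1.png',cv2.resize(im[225:299,150:250],None,fx=8,fy=8,interpolation=cv2.INTER_CUBIC))
cv2.imwrite('pics/c2.png',cv2.resize(im[225:285,240:320],None,fx=10,fy=10,interpolation=cv2.INTER_CUBIC))
cv2.imwrite('pics/c3.png',cv2.resize(im[125:325,150:420],None,fx=2.9,fy=2.9,interpolation=cv2.INTER_CUBIC))
E
```

```text
(no output)
```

View pics/c2.png

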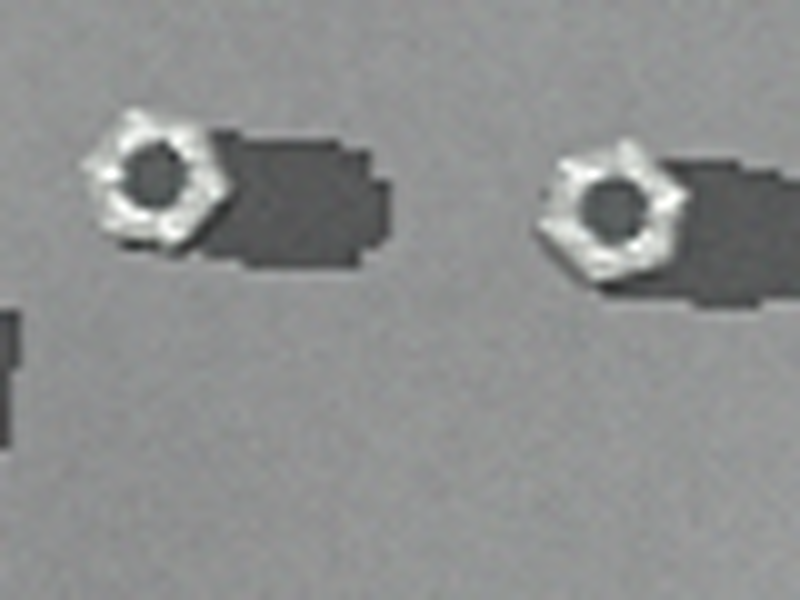

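View pics/c3.png

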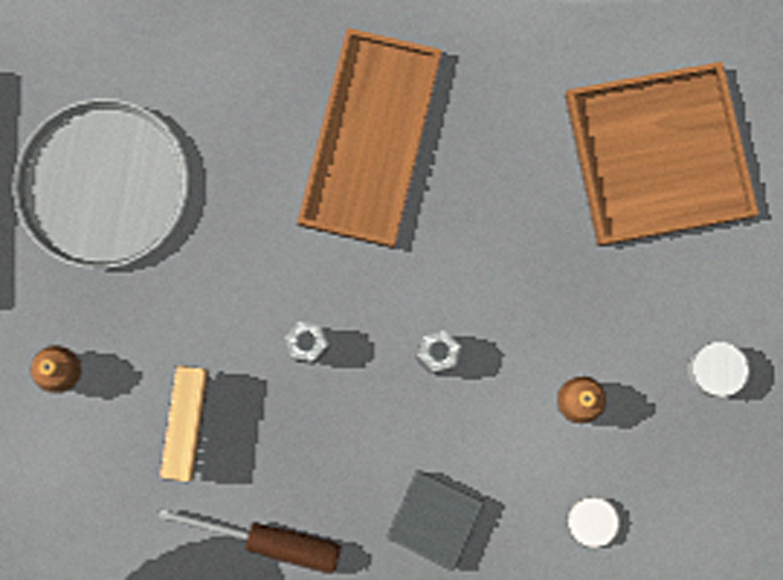

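```bash
cat > m.py <<'E'
from h import *
im=cv2.imread('pics/top0.png');r=shot('top');s=shot('scene')
c3=lambda L:(np.array(L,float)+.5)/2.9-.5+[150,125]
c2=lambda L:(np.array(L,float)+.5)/10-.5+[240,225]
f=lambda n,p:print(n,np.round(p,4))
hsv=cv2.cvtColor(im,cv2.COLOR_BGR2HSV)
# brush
m=cv2.inRange(hsv,(10,60,150),(30,255,255));k=np.zeros_like(m);k[245:300,195:235]=m[245:300,195:235]
c=max(cv2.findContours(k,0,2)[0],key=cv2.contourArea)
w=cast(r,c[:,0],.042);rc=cv2.minAreaRect((w[:,:2]*1000).astype(np.float32));f('brush',np.array(rc[0])/1e3);print(rc)
for n,L,z in(('long',[(349,30),(441,50),(396,246),(299,224)],.014),('sq',[(567,91),(722,64),(758,215),(600,244)],.014),('brushpick',[(178,366),(208,368),(192,481),(161,478)],.042)):
    w=cast(r,c3(L),z)[:,:2];e=np.diff(w[[0,1,2,3,0]],axis=0);f(n,w.mean(0));print(np.degrees(np.arctan2(e[:,1],e[:,0])).round(1),np.linalg.norm(e,axis=1).round(3))
w=cast(r,c3([(14,183),(188,183),(101,98),(101,268)]),.014);f('dish',[(w[0]+w[1])/2,(w[2]+w[3])/2]);print(np.linalg.norm(w[0]-w[1]))
pts={}
for n,L,z in(('ha',(46,368),.054),('hb',(586,399),.054),('tin',(720,369),.028),('lid',(595,522),.01)):
    p=cast(r,c3([L]),z)[0];f(n,p);pts[n]=p
for n,L,z,c in(('ca',(154,176),.036,[(133,110),(230,190),(178,245),(85,165)]),('cb',(612,210),.036,[(628,140),(688,195),(600,283),(540,225)])):
    p=cast(r,c2([L]),z)[0];f(n,p);pts[n]=p
    d=cast(r,c2(c),z)-p;print('corner yaw mod60',np.degrees(np.arctan2(d[:,1],d[:,0])).round(0)%60,np.linalg.norm(d,axis=1).round(4))
b=cast(r,[(460,217)],.07)[0];f('bottle',b)
v=s['color'].copy()
for n,p in pts.items():
    u=proj(s,p)[0];f(n,u);cv2.circle(v,tuple(int(x*16) for x in u),16,(255,0,255),-1,shift=4)
cv2.imwrite('pics/chk.png',cv2.resize(v[165:225,160:390],None,fx=3.4,fy=3.4,interpolation=cv2.INTER_CUBIC))
from scipy.spatial.transform import Rotation as R
print(R.from_rotvec(ctrl.get_obs()['tool_rot']).as_matrix().round(3))
E
python3 m.py
```

```text
brush [0.3958 0.1598]
((395.7926330566406, 159.759033203125), (23.901269912719727, 89.3536148071289), 81.8126449584961)
long [0.6346 0.0042]
[-104.1  165.8   75.7  -14.9] [0.081 0.175 0.084 0.175]
sq [ 0.6146 -0.2418]
[ -81.1 -170.8   99.2    9.2] [0.136 0.134 0.136 0.135]
brushpick [0.3958 0.1579]
[-95.1 171.9  83.3  -8.5] [0.024 0.09  0.025 0.089]
dish [[0.5993 0.2341 0.014 ]
 [0.6001 0.234  0.014 ]]
0.14765790821515992
ha [0.4411 0.2665 0.054 ]
hb [ 0.4071 -0.1609  0.054 ]
tin [ 0.4298 -0.2754  0.028 ]
lid [ 0.3092 -0.1706  0.01  ]
ca [0.4598 0.0613 0.036 ]
corner yaw mod60 [17. 18. 18. 20.] [0.0164 0.0182 0.0172 0.0165]
cb [ 0.4494 -0.0461  0.036 ]
corner yaw mod60 [45. 40. 49. 40.] [0.0169 0.0182 0.0173 0.0173]
bottle [ 0.5038 -0.4114  0.07  ]
ha [366.3942 188.6076]
hb [216.9874 187.2255]
tin [177.1844 200.9143]
lid [215.643  179.0336]
ca [295.7578 200.5354]
cb [257.7613 199.774 ]
[[-0.951  0.309 -0.001]
 [ 0.309  0.951 -0.001]
 [ 0.    -0.001 -1.   ]]
```

View pics/chk.png

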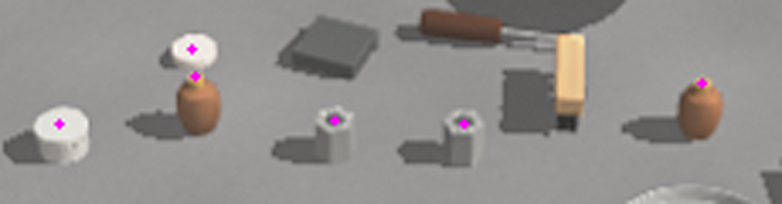

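The projected points land on the ferrules, the bores and the tin in the scene view, for example the ferrules at (366,189) and (217,187). The two cameras agree, so I'll start moving and go to handle A first.

Request:
play_rows([
  [1,[0,0,0],[0,0,-1]],
  [1,[0,0,0],[0,0,-1]],
  [1,[0,0,0],[0,0,-0.25]],
  [1,[-0.7,-0.9,0.25],[0,0,0]],
  [1,[-0.7,-0.9,0.25],[0,0,0]],
  [1,[-0.7,-0.9,0.25],[0,0,0]],
  [1,[-0.7,-0.9,0.25],[0,0,0]],
  [1,[-0.7,-0.9,0.25],[0,0,0]],
], force=40)

```text
t: 1.2
tool_pos: [0.3689, 0.368, 0.1685]
tool_rot: [0.001, 3.141, 0.0]
contact_force: [1.7, 1.1, -0.2]
opening: 0.0855
grip_force: 0.0
```

Request:
play_rows([
  [1,[-0.48,-0.68,0.3],[0,0,0]],
  [1,[-0.48,-0.68,0.3],[0,0,0]],
  [1,[-0.48,-0.67,0.3],[0,0,0]],
  [1,[0,0,0.65],[0,0,0]],
  [1,[0,0,0.65],[0,0,0]],
  [1,[0,0,0.65],[0,0,0]],
  [1,[0,0,0.4],[0,0,0]],
  [1,[0,0,0],[0,0,0]],
])

```text
t: 2.2
tool_pos: [0.4383, 0.2673, 0.0044]
tool_rot: [-0.001, -3.138, 0.003]
contact_force: [0.3, -0.3, -0.1]
opening: 0.0853
grip_force: 0.0
```

Request:
play_rows([
  [0,[0,0,0],[0,0,0]],
  [0,[0,0,0],[0,0,0]],
  [0,[0,0,0],[0,0,0]],
  [0,[0,0,0],[0,0,0]],
  [0,[0,0,0],[0,0,0]],
  [0,[0,0,0],[0,0,0]],
])

```text
t: 2.95
tool_pos: [0.4411, 0.2685, 0.0078]
tool_rot: [-0.001, 3.139, 0.001]
contact_force: [-1.3, -0.6, 5.5]
opening: 0.0366
grip_force: 40.3
```

Request:
play_rows([
  [0,[0,0,-0.6],[0,0,0]],
  [0,[0,0,-0.6],[0,0,0]],
  [0,[-0.75,-0.13,0],[0,0,0]],
  [0,[-0.75,-0.13,0],[0,0,0]],
  [0,[-0.75,-0.13,0],[0,0,0]],
  [0,[-0.75,-0.13,0],[0,0,0]],
  [0,[-0.75,-0.13,0],[0,0,0]],
  [0,[0,0,0],[0,0,0]],
])

```text
t: 3.95
tool_pos: [0.6295, 0.2348, 0.0662]
tool_rot: [0.002, 3.141, 0.0]
contact_force: [-0.5, 0.5, 0.3]
opening: 0.0366
grip_force: 40.2
```

Request:
play_rows([
  [0,[0,0,0.35],[0,0,0]],
  [0,[0,0,0.35],[0,0,0]],
  [0,[0,0,0.25],[0,0,0]],
  [0,[0,0,0.13],[0,0,0]],
  [0,[0,0,0],[0,0,0]],
  [0,[0,0,0],[0,0,0]],
])

```text
t: 4.7
tool_pos: [0.6275, 0.2358, 0.0123]
tool_rot: [-0.001, 3.141, 0.0]
contact_force: [-0.3, -0.4, 0.1]
opening: 0.0365
grip_force: 40.5
```

Request:
play_rows([
  [0,[0,0,0.02],[0,0,0]],
  [0.65,[0,0,0],[0,0,0]],
  [0.65,[0,0,0],[0,0,0]],
  [0.65,[0,0,0],[0,0,0]],
  [0.65,[0,0,-0.6],[0,0,0]],
  [0.65,[0,0,-0.8],[0,0,0]],
  [0.65,[0,0,-0.8],[0,0,0]],
  [1,[0,0,0],[0,0,0]],
])

```text
t: 5.7
tool_pos: [0.6305, 0.2364, 0.1267]
tool_rot: [-0.001, 3.133, 0.003]
contact_force: [0.1, -0.2, 1.4]
opening: 0.0721
grip_force: 0.0
```

Request:
play_rows([
  [1,[0.78,-0.25,0],[0,0,0]],
  [1,[0.78,-0.25,0],[0,0,0]],
  [1,[0.78,-0.25,0],[0,0,0]],
  [1,[0.78,-0.25,0],[0,0,0]],
  [1,[0.78,-0.25,0],[0,0,0]],
  [1,[0.78,-0.25,0],[0,0,0]],
  [1,[0,0,0],[0,0,1]],
  [1,[0,0,0],[0,0,0]],
])

```text
t: 6.7
tool_pos: [0.3928, 0.1604, 0.1205]
tool_rot: [-0.216, -3.133, 0.0]
contact_force: [-0.3, -0.5, -0.1]
opening: 0.0853
grip_force: 0.0
```

```bash
python3 - <<'E'
from h import *
r=shot('scene');v=r['color'][150:300,150:430];cv2.imwrite('pics/s2.png',cv2.resize(v,None,fx=2.8,fy=2.8,interpolation=cv2.INTER_CUBIC))
print(ctrl.get_obs()['tool_pos'])
E
```

```text
[0.39327577 0.16044945 0.12075778]
```

View pics/s2.png

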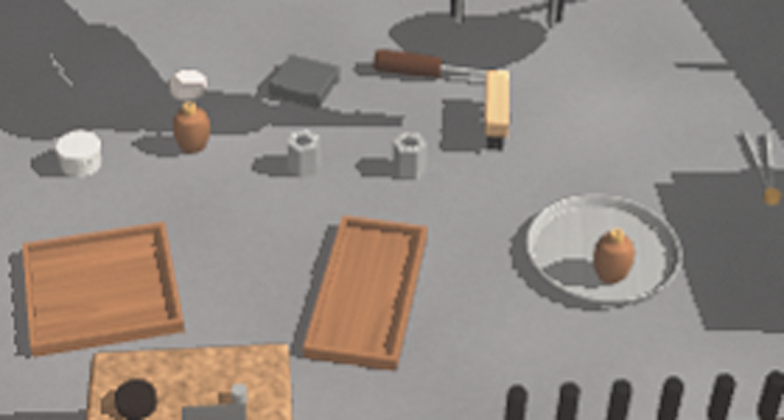

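Handle A stands in the dish at crop (613,257), and nothing else has moved. Next is the brush.

Request:
play_rows([
  [1,[-0.05,-0.02,0.6],[0,0,0]],
  [1,[0,0,0.7],[0,0,0]],
  [1,[0,0,0.6],[0,0,0]],
  [1,[0,0,0.33],[0,0,0]],
  [0,[0,0,0],[0,0,0]],
  [0,[0,0,0],[0,0,0]],
  [0,[0,0,0],[0,0,0]],
  [0,[0,0,0],[0,0,0]],
])

```text
t: 7.75
tool_pos: [0.3969, 0.1594, 0.011]
tool_rot: [0.218, 3.132, 0.001]
contact_force: [-0.3, -0.3, 2.7]
opening: 0.0236
grip_force: 41.3
```

Request:
play_rows([
  [0,[0,0,0],[0,0,0]],
  [0,[0,0,0],[0,0,0]],
  [0,[0,0,0],[0,0,0]],
])

```text
t: 8.12
tool_pos: [0.3969, 0.1594, 0.0109]
tool_rot: [0.218, 3.132, 0.001]
contact_force: [-0.8, -0.2, 6.5]
opening: 0.0234
grip_force: 41.8
```

Request:
play_rows([
  [0,[0,0,-0.7],[0,0,0]],
  [0,[0,0,-0.7],[0,0,0]],
  [0,[-0.86,-0.4,0],[0,0,0]],
  [0,[-0.86,-0.4,0],[0,0,0]],
  [0,[-0.86,-0.4,0],[0,0,0]],
  [0,[-0.86,-0.4,0],[0,0,0]],
  [0,[-0.86,-0.4,0],[0,0,0]],
  [0,[-0.86,-0.4,0],[0,0,0]],
])

```text
t: 9.12
tool_pos: [0.6353, 0.0037, 0.0788]
tool_rot: [-0.219, -3.132, -0.0]
contact_force: [-0.2, -0.2, -0.4]
opening: 0.0233
grip_force: 40.9
```

Request:
play_rows([
  [0,[0,0,0],[0,0,0.8]],
  [0,[0,0,0],[0,0,0]],
])

```text
t: 9.38
tool_pos: [0.6343, 0.0043, 0.0787]
tool_rot: [-0.392, -3.115, -0.0]
contact_force: [-0.0, 0.9, -1.1]
opening: 0.0233
grip_force: 40.9
```

Request:
play_rows([
  [0,[0,0,0.4],[0,0,0]],
  [0,[0,0,0.4],[0,0,0]],
  [0,[0,0,0.3],[0,0,0]],
  [0,[0,0,0.15],[0,0,0]],
  [0,[0,0,0],[0,0,0]],
  [0,[0,0,0],[0,0,0]],
])

```text
t: 10.12
tool_pos: [0.635, 0.0046, 0.0174]
tool_rot: [0.393, 3.116, -0.0]
contact_force: [-0.5, -0.1, -0.2]
opening: 0.0239
grip_force: 40.9
```

Request:
play_rows([
  [0.42,[0,0,0],[0,0,0]],
  [0.42,[0,0,0],[0,0,0]],
  [0.42,[0,0,0],[0,0,0]],
  [0.42,[0,0,-0.6],[0,0,0]],
  [0.42,[0,0,-0.8],[0,0,0]],
  [0.42,[0,0,-0.7],[0,0,0]],
  [1,[0,0,0],[0,0,0]],
  [1,[0,0,0],[0,0,0]],
])

```text
t: 11.12
tool_pos: [0.6342, 0.0046, 0.1214]
tool_rot: [-0.393, -3.116, 0.0]
contact_force: [-0.5, 0.2, -0.7]
opening: 0.0709
grip_force: 0.0
```

Request:
play_rows([
  [1,[0.83,-0.47,0],[0,0,0]],
  [1,[0.83,-0.48,0],[0,0,0]],
  [1,[0.83,-0.47,0],[0,0,0]],
  [1,[0.84,-0.48,0],[0,0,0]],
  [1,[0,0,0],[0,0,0.25]],
  [1,[0,0,0],[0,0,0]],
])

```text
t: 11.88
tool_pos: [0.4496, -0.046, 0.1214]
tool_rot: [-0.448, -3.108, -0.0]
contact_force: [-0.2, -0.9, 0.5]
opening: 0.0855
grip_force: 0.0
```

```bash
python3 - <<'E'
from h import *
r=shot('scene');v=r['color'][150:300,150:430];cv2.imwrite('pics/s3.png',cv2.resize(v,None,fx=2.8,fy=2.8,interpolation=cv2.INTER_CUBIC))
print(ctrl.get_obs()['tool_pos'])
E
```

```text
[ 0.45026615 -0.04602915  0.12186578]
```

View pics/s3.png

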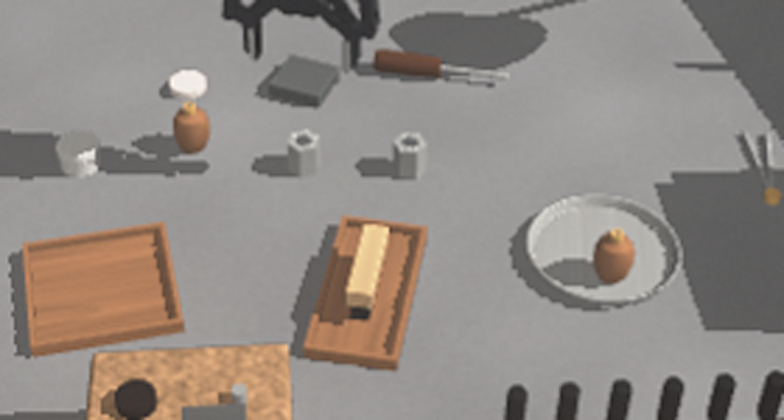

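The brush stands in the long tray at crop (366,270), in line with it. Next is collet B.

Request:
play_rows([
  [1,[0,0,0.6],[0,0,0]],
  [1,[0,0,0.7],[0,0,0]],
  [1,[0,0,0.65],[0,0,0]],
  [1,[0,0,0.35],[0,0,0]],
  [0,[0,0,0],[0,0,0]],
  [0,[0,0,0],[0,0,0]],
  [0,[0,0,0],[0,0,0]],
  [0,[0,0,0],[0,0,0]],
], force=60)

```text
t: 12.92
tool_pos: [0.4513, -0.0465, 0.0087]
tool_rot: [0.447, 3.106, -0.001]
contact_force: [-0.3, 0.3, 2.7]
opening: 0.0292
grip_force: 60.2
```

Request:
play_rows([
  [0,[0,0,0],[0,0,0]],
  [0,[0,0,0],[0,0,0]],
  [0,[0,0,0],[0,0,0]],
])

```text
t: 13.3
tool_pos: [0.4513, -0.0465, 0.0087]
tool_rot: [0.447, 3.106, -0.0]
contact_force: [0.3, -0.3, 6.5]
opening: 0.0289
grip_force: 60.3
```

Request:
play_rows([
  [0,[0,0,-0.6],[0,0,0]],
  [0,[0,0,-0.6],[0,0,-1]],
  [0,[0,0,0],[0,0,-1]],
  [0,[-0.76,-0.76,0],[0,0,0]],
  [0,[-0.76,-0.76,0],[0,0,0]],
  [0,[-0.76,-0.76,0],[0,0,0]],
  [0,[-0.76,-0.76,0],[0,0,0]],
  [0,[-0.76,-0.76,0],[0,0,0]],
])

```text
t: 14.3
tool_pos: [0.6389, -0.2383, 0.066]
tool_rot: [-0.011, -3.14, -0.002]
contact_force: [1.2, 0.1, -1.0]
opening: 0.0288
grip_force: 59.6
```

Request:
play_rows([
  [0,[0,0,0],[0,0,0]],
  [0,[0,0,0],[0,0,0]],
])

```text
t: 14.55
tool_pos: [0.6374, -0.2367, 0.066]
tool_rot: [-0.011, -3.139, -0.002]
contact_force: [1.1, 1.2, -1.9]
opening: 0.029
grip_force: 59.7
```

Request:
play_rows([
  [0,[-0.1,0,0.35],[0,0,0]],
  [0,[0,0,0.35],[0,0,0]],
  [0,[0,0,0.2],[0,0,0]],
  [0,[0,0,0.13],[0,0,0]],
  [0,[0,0,0],[0,0,0]],
  [0,[0,0,0],[0,0,0]],
])

```text
t: 15.3
tool_pos: [0.644, -0.2377, 0.0165]
tool_rot: [0.011, 3.141, -0.001]
contact_force: [0.1, -0.1, -2.2]
opening: 0.0292
grip_force: 59.9
```

Request:
play_rows([
  [0.55,[0,0,0],[0,0,0]],
  [0.55,[0,0,0],[0,0,0]],
  [0.55,[0,0,0],[0,0,0]],
  [0.55,[0,0,-0.6],[0,0,0]],
  [0.55,[0,0,-0.8],[0,0,0]],
  [0.55,[0,0,-0.7],[0,0,0]],
  [1,[0,0,0],[0,0,0]],
  [1,[0,0,0],[0,0,0]],
])

```text
t: 16.3
tool_pos: [0.6432, -0.2372, 0.1201]
tool_rot: [-0.011, -3.141, -0.001]
contact_force: [0.6, 0.0, 0.3]
opening: 0.0807
grip_force: 0.0
```

Request:
play_rows([
  [1,[0.53,0.85,0],[0,0,0]],
  [1,[0.52,0.85,0],[0,0,0]],
  [1,[0.53,0.86,0],[0,0,0]],
  [1,[0.52,0.85,0],[0,0,0]],
  [1,[0.53,0.85,0],[0,0,0]],
  [1,[0.52,0.86,0],[0,0,0]],
  [1,[0.52,0.85,0],[0,0,0]],
  [1,[0,0,0],[0,0,-1]],
])

```text
t: 17.3
tool_pos: [0.459, 0.0646, 0.1183]
tool_rot: [0.221, -3.129, -0.001]
contact_force: [0.6, -0.2, 0.3]
opening: 0.0852
grip_force: 0.0
```

Request:
play_rows([
  [1,[0,0,0],[0,0,-1]],
  [1,[0,0,0],[0,0,-0.25]],
  [1,[0,0,0],[0,0,0]],
])

```text
t: 17.68
tool_pos: [0.4615, 0.0622, 0.1198]
tool_rot: [0.478, -3.103, -0.001]
contact_force: [-0.8, 0.2, -0.4]
opening: 0.0851
grip_force: 0.0
```

```bash
python3 - <<'E'
from h import *
r=shot('scene');v=r['color'][150:300,150:430];cv2.imwrite('pics/s4.png',cv2.resize(v,None,fx=2.8,fy=2.8,interpolation=cv2.INTER_CUBIC))
print(ctrl.get_obs()['tool_pos'])
E
```

```text
[0.46168372 0.06215905 0.12002804]
```

View pics/s4.png

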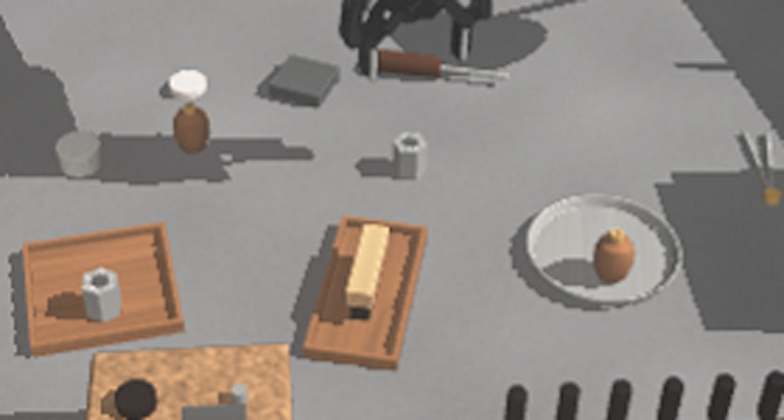

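Collet B stands in the square tray at crop (102,293). Now collet A.

Request:
play_rows([
  [1,[0.03,0,0.6],[0,0,0]],
  [1,[0,0,0.7],[0,0,0]],
  [1,[0,0,0.65],[0,0,0]],
  [1,[0,0,0.32],[0,0,0]],
  [0,[0,0,0],[0,0,0]],
  [0,[0,0,0],[0,0,0]],
  [0,[0,0,0],[0,0,0]],
  [0,[0,0,0],[0,0,0]],
])

```text
t: 18.73
tool_pos: [0.4622, 0.0618, 0.009]
tool_rot: [-0.481, 3.101, -0.001]
contact_force: [0.2, -0.4, 5.2]
opening: 0.0291
grip_force: 60.3
```

Request:
play_rows([
  [0,[0,0,0],[0,0,0]],
  [0,[0,0,0],[0,0,0]],
  [0,[0,0,-0.6],[0,0,0]],
  [0,[0,0,-0.8],[0,0,0]],
  [0,[0,0,-0.2],[0,0,1]],
  [0,[0,0,0],[0,0,1]],
  [0,[0,0,0],[0,0,0.2]],
  [0,[0,0,0],[0,0,0]],
])

```text
t: 19.73
tool_pos: [0.4601, 0.0619, 0.0867]
tool_rot: [0.003, -3.14, -0.0]
contact_force: [-0.1, 0.2, -1.1]
opening: 0.0291
grip_force: 59.5
```

Request:
play_rows([
  [0,[-0.36,-0.88,0],[0,0,0]],
  [0,[-0.36,-0.88,0],[0,0,0]],
  [0,[-0.37,-0.88,0],[0,0,0]],
  [0,[-0.36,-0.88,0],[0,0,0]],
  [0,[-0.36,-0.88,0],[0,0,0]],
  [0,[-0.37,-0.88,0],[0,0,0]],
  [0,[-0.36,-0.88,0],[0,0,0]],
  [0,[0,0,0],[0,0,0]],
])

```text
t: 20.72
tool_pos: [0.5883, -0.2491, 0.0869]
tool_rot: [0.002, 3.142, -0.001]
contact_force: [0.1, -0.1, -2.2]
opening: 0.0287
grip_force: 59.9
```

Request:
play_rows([
  [0,[0,0,0.5],[0,0,0]],
  [0,[0,0,0.5],[0,0,0]],
  [0,[0,0,0.3],[0,0,0]],
  [0,[0,0,0.13],[0,0,0]],
  [0,[0,0,0],[0,0,0]],
  [0,[0,0,0],[0,0,0]],
])

```text
t: 21.48
tool_pos: [0.5885, -0.2464, 0.017]
tool_rot: [-0.001, 3.14, -0.001]
contact_force: [0.4, 0.2, -2.3]
opening: 0.0288
grip_force: 60.1
```

Then to handle B (0.407, -0.161).

Request:
play_rows([
  [0,[0,0,0.05],[0,0,0]],
  [0.55,[0,0,0],[0,0,0]],
  [0.55,[0,0,0],[0,0,0]],
  [0.55,[0,0,0],[0,0,0]],
  [0.55,[0,0,-0.6],[0,0,0]],
  [0.55,[0,0,-0.8],[0,0,0]],
  [0.55,[0,0,-0.7],[0,0,0]],
  [1,[0,0,0],[0,0,0]],
])

```text
t: 22.48
tool_pos: [0.5902, -0.2475, 0.1229]
tool_rot: [-0.001, 3.135, -0.006]
contact_force: [0.2, -0.2, 0.4]
opening: 0.0637
grip_force: 0.0
```

Request:
play_rows([
  [1,[0.9,0.43,0],[0,0,0]],
  [1,[0.9,0.43,0],[0,0,0]],
  [1,[0.9,0.43,0],[0,0,0]],
  [1,[0.9,0.43,0],[0,0,0]],
  [1,[0,0,0],[0,0,0]],
  [1,[0,0,0],[0,0,0]],
])

```text
t: 23.22
tool_pos: [0.4079, -0.1603, 0.1179]
tool_rot: [-0.0, 3.141, -0.0]
contact_force: [-0.3, -1.1, -0.2]
opening: 0.0856
grip_force: 0.0
```

```bash
python3 - <<'E'
from h import *
r=shot('scene');v=r['color'][150:300,150:430];cv2.imwrite('pics/s5.png',cv2.resize(v,None,fx=2.8,fy=2.8,interpolation=cv2.INTER_CUBIC))
print(ctrl.get_obs()['tool_pos'])
E
```

```text
[ 0.40838284 -0.16059797  0.11834222]
```

View pics/s5.png

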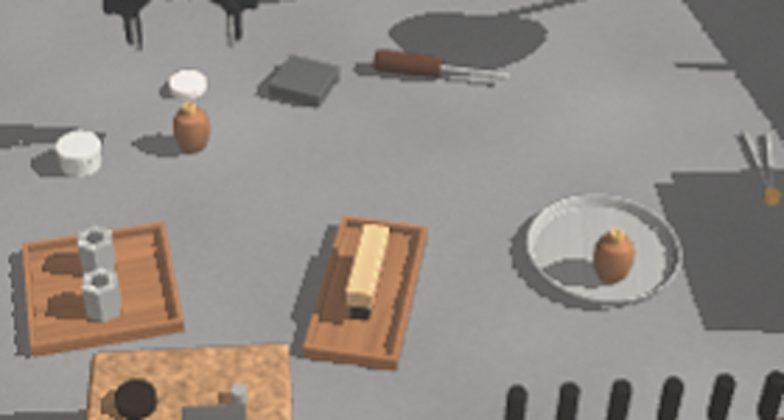

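Both collets stand in the square tray, at crop (97,248) and (102,293). The tin at crop (78,152) hasn't moved. Handle B is the last one.

Request:
play_rows([
  [1,[0,0,0.6],[0,0,0]],
  [1,[0,0,0.7],[0,0,0]],
  [1,[0,0,0.65],[0,0,0]],
  [1,[0,0,0.29],[0,0,0]],
  [0,[0,0,0],[0,0,0]],
  [0,[0,0,0],[0,0,0]],
  [0,[0,0,0],[0,0,0]],
  [0,[0,0,0],[0,0,0]],
], force=40)

```text
t: 24.28
tool_pos: [0.4091, -0.161, 0.0081]
tool_rot: [-0.001, 3.139, -0.003]
contact_force: [-0.3, -0.2, 6.1]
opening: 0.0368
grip_force: 40.1
```

Request:
play_rows([
  [0,[0,0,0],[0,0,0]],
  [0,[0,0,0],[0,0,0]],
  [0,[0,0,-0.6],[0,0,0]],
  [0,[0,0,-0.8],[0,0,0]],
  [0,[0,0,-0.6],[0,0,0]],
  [0,[0,0,0],[0,0,0]],
])

```text
t: 25.02
tool_pos: [0.4095, -0.1612, 0.1093]
tool_rot: [-0.001, 3.136, -0.005]
contact_force: [-0.2, 0.3, -0.1]
opening: 0.0366
grip_force: 40.3
```

Request:
play_rows([
  [0,[-0.41,0.95,0],[0,0,0]],
  [0,[-0.41,0.95,0],[0,0,0]],
  [0,[-0.41,0.95,0],[0,0,0]],
  [0,[-0.41,0.95,0],[0,0,0]],
  [0,[-0.41,0.95,0],[0,0,0]],
  [0,[-0.41,0.95,0],[0,0,0]],
  [0,[-0.41,0.95,0],[0,0,0]],
  [0,[-0.41,0.95,0],[0,0,0]],
])

```text
t: 26.02
tool_pos: [0.5709, 0.2213, 0.1039]
tool_rot: [0.001, -3.139, 0.001]
contact_force: [0.4, 0.0, 0.2]
opening: 0.0362
grip_force: 40.3
```

Request:
play_rows([
  [0,[0,0.3,0],[0,0,0]],
  [0,[0,0,0],[0,0,0]],
  [0,[0,0,0],[0,0,0]],
])

```text
t: 26.4
tool_pos: [0.5708, 0.2336, 0.1054]
tool_rot: [-0.001, -3.14, 0.001]
contact_force: [-0.1, -1.1, 0.2]
opening: 0.0366
grip_force: 40.4
```

Down .0935 = 1.87.

Request:
play_rows([
  [0,[0,0,0.6],[0,0,0]],
  [0,[0,0,0.6],[0,0,0]],
  [0,[0,0,0.4],[0,0,0]],
  [0,[0,0,0.25],[0,0,0]],
  [0,[0,0,0],[0,0,0]],
  [0,[0,0,0],[0,0,0]],
])

```text
t: 27.15
tool_pos: [0.5723, 0.235, 0.0147]
tool_rot: [-0.0, 3.14, 0.001]
contact_force: [-0.6, -0.2, -0.1]
opening: 0.0364
grip_force: 40.5
```

Request:
play_rows([
  [0.62,[0,0,0],[0,0,0]],
  [0.62,[0,0,0],[0,0,0]],
  [0.62,[0,0,0],[0,0,0]],
  [0.62,[0,0,-0.6],[0,0,0]],
  [0.62,[0,0,-0.8],[0,0,0]],
  [0.62,[0,0,-0.8],[0,0,0]],
  [0.62,[0.8,0,-0.5],[0,0,0]],
  [0.62,[0.8,0,0],[0,0,0]],
])

```text
t: 28.15
tool_pos: [0.4927, 0.2354, 0.1523]
tool_rot: [0.0, 3.136, 0.003]
contact_force: [0.1, -0.4, 0.2]
opening: 0.0529
grip_force: 0.0
```

Request:
play_rows([
  [0.62,[0.6,0,0],[0,0,0]],
  [0.62,[0.6,0,0],[0,0,0]],
  [0.62,[0,0,0],[0,0,0]],
  [0.62,[0,0,0],[0,0,0]],
])

```text
t: 28.65
tool_pos: [0.4322, 0.2349, 0.1492]
tool_rot: [-0.001, 3.14, 0.0]
contact_force: [0.7, 0.4, 0.3]
opening: 0.053
grip_force: 0.0
```

```bash
python3 - <<'E'
from h import *
r=shot('scene');v=r['color'][150:300,100:430];cv2.imwrite('pics/s6.png',cv2.resize(v,None,fx=2.4,fy=2.4,interpolation=cv2.INTER_CUBIC))
r=shot('top');v=r['color'][125:325,150:480];cv2.imwrite('pics/t6.png',cv2.resize(v,None,fx=2.4,fy=2.4,interpolation=cv2.INTER_CUBIC))
E
```

```text
(no output)
```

View pics/s6.png

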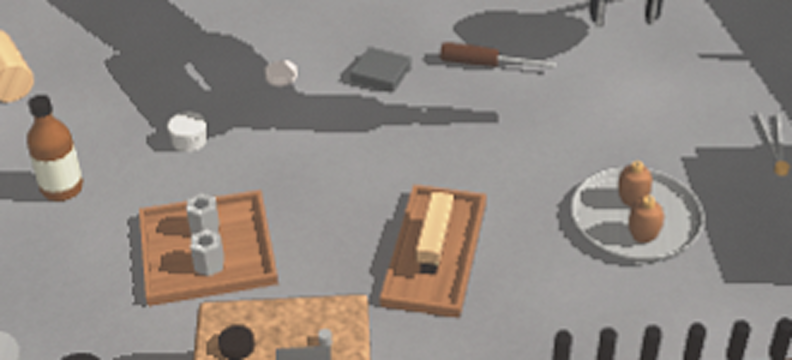

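View pics/t6.png

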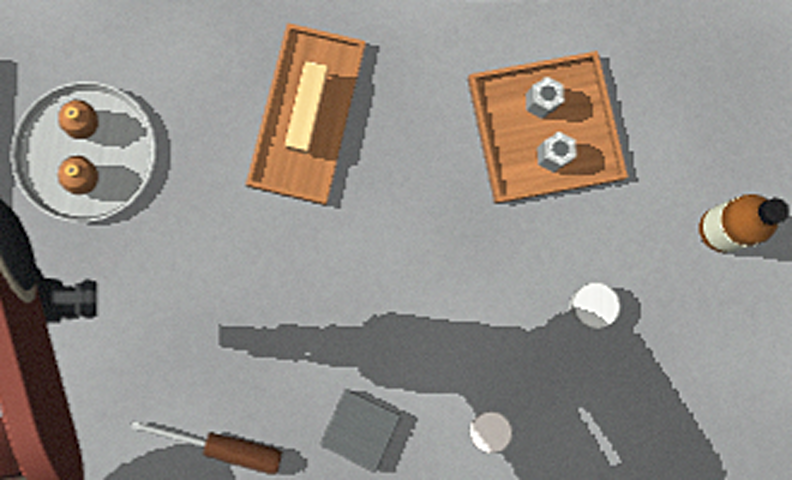

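The last two pictures show everything upright and well inside its tray. In the top crop the handles are at (77,118) and (77,175), the brush at (306,106), and the collets at (547,97) and (560,150). The tin and bottle are in place and the gripper is clear, so I'm handing in.

```bash
python3 -c "
from station import ctrl
print(ctrl.finish_job())"
```

```text
the job is handed in; nothing more can be done
None
```

I handed the job in at about 29 s: both handles, both collets and the brush stand in their own trays, and the tin and bottle look unmoved in the final pictures; no verdict was returned.

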